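# Put the desk things back in their fitted trays

## Task

Tidy the desk: put the ink bottle, the tealight, the rubber stamp and the stapler each into the fitted wooden tray whose outline matches its footprint. Each must stand upright and flat on the tray's cork floor, entirely inside the lip, and be let go.

Things in the scene. Friction and masses are not known exactly. Their poses are not given: they have to be found in the camera images.
- ink: square dark blue glass ink bottle with a black screw cap (fixed on), 54x54 mm, 64 mm tall, about 0.19 kg, standing upright on the desk. Origin: centre of its underside; z up, x and y along the sides of the square. The square body is up to 46 mm high (sloping shoulders above about 35 mm); the round cap, 32 mm across, spans heights 47 to 64 mm.
- candle: small round tealight in a metal cup, 38 mm across, 18 mm tall with the wick (cup rim at 15 mm), about 20 g, standing upright on the desk. Origin: centre of its underside; z up.
- stamp: hand stamp: turned dark red handle on a small wooden block, standing upright on the desk, 69 mm tall, about 60 g. Origin: centre of its underside; z up; y along the block's 48 mm length, x across its 24 mm width. The block is up to 16 mm high; the handle above it is round, about the origin's vertical axis, at most 24 mm across; its knob is at heights 50 to 69 mm.
- stapler: black desk stapler lying on its base, 150 mm long (along its x), 36 mm wide (y), 45 mm tall, about 0.28 kg; its arm does not move. Origin: centre of its underside; z up. The base is 36 mm wide up to 10 mm high; the upper arm, 28 mm wide, spans heights 28 to 45 mm over nearly the whole length. Either way round in its tray is right.
- square_tray: square wooden tray with a cork floor, lying flat, fixed to the desk; origin: centre of its underside; cork floor 3 mm above the desk, lip 4 mm thick whose top is 7 mm above the desk (4 mm above the cork). Outside 78x78 mm, recess 70x70 mm with sides along its x and y. For the ink bottle (8 mm to spare on each side).
- round_tray: round wooden tray with a cork floor, lying flat, fixed to the desk; origin: centre of its underside; cork floor 3 mm above the desk, lip 4 mm thick whose top is 7 mm above the desk (4 mm above the cork). Outside 62 mm across, recess 54 mm across. For the tealight (8 mm to spare all round).
- short_tray: short rectangular wooden tray with a cork floor, lying flat, fixed to the desk; origin: centre of its underside; cork floor 3 mm above the desk, lip 4 mm thick whose top is 7 mm above the desk (4 mm above the cork). Outside 48 (x) by 72 (y) mm, recess 40 (x) by 64 (y) mm. For the hand stamp, its block's length along the tray's y, either way round (8 mm to spare on each side).
- long_tray: long narrow wooden tray with a cork floor, lying flat, fixed to the desk; origin: centre of its underside; cork floor 3 mm above the desk, lip 4 mm thick whose top is 7 mm above the desk (4 mm above the cork). Outside 174 (x) by 60 (y) mm, recess 166 (x) by 52 (y) mm. For the stapler, lengthwise along the tray's x (8 mm to spare on each side).
Not all that is in view belongs to the job. Of the things like the stapler, leave any that is purple; of the rest the larger one is meant.

How it is judged (in metres and radians):
At the end, for the whole second after the job is handed in: Ink bottle in the square tray, tealight in the round, stamp in the short, stapler in the long: each within 14 mm of its tray's centre, upright within 0.06 rad, at rest on the cork floor, not on the lip (underside 0.5 to 4.3 mm above the tray's underside) (horizontal distance between ink and square_tray below 0.014 m and z of ink in the frame of square_tray between 0.0005 and 0.0043 m and angle between each of ink, candle, stamp, stapler's own z axis and vertical below 0.06 rad and linear speed of each of ink, candle, stamp, stapler below 0.01 m/s and angular speed of each of ink, candle, stamp, stapler below 0.1 rad/s and horizontal distance between candle and round_tray below 0.014 m and z of candle in the frame of round_tray between 0.0005 and 0.0043 m and horizontal distance between stamp and short_tray below 0.014 m and z of stamp in the frame of short_tray between 0.0005 and 0.0043 m and horizontal distance between stapler and long_tray below 0.014 m and z of stapler in the frame of long_tray between 0.0005 and 0.0043 m); the robot touches nothing.
It also fails if it takes over 112 s, if anything falls off the work surface, if the arm or the gripper's body presses on something with over 40 N, if the wrist force passes 120 N, or if a joint passes its speed limit or range.

## Robot

A 6-joint arm with a two-finger parallel gripper is mounted at the origin on the work surface; the furniture and walls round the work are solid. World frame = base frame: x ahead of the robot, y to its left, z up, the work surface at z = 0. Lengths are in mm, angles in rad, forces in N, time in s.
With the tool pointing down it reaches from about 425 to 950 mm from the base axis. Payload 14.7 kg.
Tool frame: the origin (TCP) lies on the front face of the gripper's body, between the roots of the fingers; the fingertips stand 73 mm ahead of it and the grasp point (between the pads) lies 54 mm ahead of it; x points along the fingers, y is the direction in which the jaws open and shut, and the axes are right-handed (so a half turn about x gives the same grasp; the last joint's range is limited). The gripper opens to 85 mm and grips with 20 to 120 N. Pads are 22 mm wide; open, the fingers measure 114 mm over their backs; the gripper's body (76 mm by 85 mm) begins 54 mm behind the grasp point. The pads swing forward as they close: fully open they stand 13 mm farther back than shut.
Start: joints at [1.056, 0.48, 1.596, -0, 1.065, -0.047], TCP at [293.077, 580.171, 303.897] pointing down, gripper open.
Joint ranges: [-2.75, 2.75], [-0.82, 2.05], [0.23, 2.67], [-1.56, 4.7], [0.09, 2.69], [-2.92, 2.92]. Speed limits (rad/s): [1.89, 1.89, 2.39, 3.01, 3.01, 3.01].

## Interface

Orientations are given as a 3x3 rotation matrix whose columns are the frame's x, y, z axes.
In Python, from bench import ctrl gives the robot as it stands.
- The arm moves only by the tool apply_moves, never from a script. Its argument "moves" is text: rows parted by semicolons, each of 6 numbers parted by spaces: the shift along the tool's x, y, z in mm, then the turn, a rotation vector about the tool's x, y, z in rad. A call has 1 to 8 rows; each row is the pose to reach, as a shift and turn from the pose commanded when the call began, along the tool's axes at that moment; what a row does not reach only later rows make up. A row lasts 1/10 s, in which the tool goes at most 50 mm and 8.59 degrees, less where a joint would pass 70% of its speed; a pose out of reach is approached as far as the arm can. A call with a gripper value outside its range is refused whole. "jaw" is the finger opening in mm, from 0 to 85.4, set as the call begins (left out, the last holds). The fingers move at their own pace and stop on an object; "force" is the grip in N (left out, the last holds). Time passes only in rows, so rows that repeat a pose let the fingers close. It gives the time, the measured TCP pose, the force and the opening at its end, in the units of the state.
- ctrl.observe(): the state, without advancing time (a new reading comes with each control period).
- ctrl.snapshot(name): name is "side" or "top"; returns a dict with "image" (384x512x3 uint8, red, green, blue), "fx", "fy", "cx", "cy" (pixels), "D" ([k1, k2, p1, p2, k3] as OpenCV has them; the pictures are not rectified), "extrinsics" (4x4, takes a point from world to camera coordinates). Camera axes: x right, y up, looking along -z (the intrinsics and any distortion apply to the point x, -y, -z); pixel columns grow to the right and rows downward; lengths in mm; the calibration is good to about 2 mm. A picture is of the moment at which its call begins. There is no depth.
- ctrl.finish_job(): hands the job in, once; it reports no verdict.
Trained networks look in the newest picture that a camera, given by its name, has taken for a name from the list of things; names that differ only in an ending like _2 or _b are one class to them, and where a whole thing is asked for, a point or a joint stands for the part that bears it (a point fixed in the world has none). Each returns a list of dicts, best first, with "p" (0 to 1); they miss things now and then, are a little off and sometimes report something else, mostly with a low value. They report only what shows in the picture. A call takes as long as a camera call. They do not tell look-alikes from the thing itself.
- ctrl.masks_of(camera, thing): "pixels" (384x512 bool, what is visible of it) and "bbox" ([left, top, width, height] in pixels, round what is visible of it).
The state is a dict: "clock": time; "joints": joint angles; "joint_velocities": joint speeds; "joint_efforts": joint torques, N m; "position": TCP position; "tool_rot": TCP orientation; "force": force on the tool from outside, world axes, zero at the start; "moment": the same for the moment, N m; "opening": finger opening in mm.
Only numpy, scipy, OpenCV 4.12 (cv2) and the standard library are available. Lean on these libraries where they do the work, as an engineer would, in place of code of your own. Each camera call takes 0.05 s, during which the arm holds its last target.

## Working session

There is one attempt and no reset: what is moved stays moved. The work goes in short steps, Python scripts to look and compute and a tool call to move; the robot and the scene stay as the last step left them, time stands still between calls to the robot, and variables do not carry over. Pictures are saved under pics/ and viewed, and the job is handed in when it is done.

Besides the shell and the picture viewer there is one more tool, called after "Request:" by a JSON object that holds its "api" and its "payload". apply_moves: Moves the arm, as the interface text tells. Its arguments: {"type":"object","properties":{"moves":{"type":"string"},"jaw":{"type":"number"},"force":{"type":"number"}},"required":["moves"]}

```bash
ls; mkdir -p pics
cat > h.py <<'E'
import numpy as np, cv2
from bench import ctrl
def snap(n,f=None):
    s=ctrl.snapshot(n)
    if f: cv2.imwrite(f,cv2.cvtColor(s['image'],cv2.COLOR_RGB2BGR))
    return s
def px2w(s,uv,z):
    K=np.array([[s['fx'],0,s['cx']],[0,s['fy'],s['cy']],[0,0,1]],float)
    p=cv2.undistortPoints(np.array(uv,float).reshape(-1,1,2),K,np.array(s['D'],float)).reshape(-1,2)
    E=np.array(s['extrinsics']);R=E[:3,:3];t=E[:3,3]
    c=-R.T@t
    d=np.c_[p[:,0],-p[:,1],-np.ones(len(p))]@R
    k=(z-c[2])/d[:,2]
    return c+d*k[:,None]
def w2px(s,P):
    K=np.array([[s['fx'],0,s['cx']],[0,s['fy'],s['cy']],[0,0,1]],float)
    E=np.array(s['extrinsics']);q=np.array(P,float).reshape(-1,3)@E[:3,:3].T+E[:3,3]
    q=q*[1,-1,-1]
    return cv2.projectPoints(q,np.zeros(3),np.zeros(3),K,np.array(s['D'],float))[0].reshape(-1,2)
E
python3 - <<'E'
from h import *
for n in ['top','side']:
    s=snap(n,f'pics/{n}0.png')
    E=np.array(s['extrinsics']);print(n,s['fx'],s['D'],-E[:3,:3].T@E[:3,3])
    for t in ['ink','candle','stamp','stapler','square_tray','round_tray','short_tray','long_tray']:
        print(t,[(round(m['p'],2),m['bbox']) for m in ctrl.masks_of(n,t)])
o=ctrl.observe();print(o)
E
```

```text
pics
top 498.9083183880178 [-0.04332448  0.          0.          0.          0.        ] [ 133.00089694    8.1813882  1642.40825536]
ink [(0.69, [365.3, 146.8, 16.9, 18.9])]
candle [(0.4, [158.8, 134.8, 7.4, 15.5])]
stamp [(0.49, [158.2, 173.7, 11.8, 13.0])]
stapler [(0.84, [354.0, 208.5, 23.8, 30.3]), (0.82, [252.9, 142.1, 48.0, 16.7]), (0.8, [150.1, 200.9, 12.3, 30.5]), (0.61, [327.6, 132.0, 19.1, 25.3])]
square_tray [(0.83, [317.0, 167.2, 28.2, 25.0]), (0.69, [327.8, 132.1, 18.4, 26.2])]
round_tray [(0.85, [112.7, 146.7, 20.1, 18.4])]
short_tray [(0.88, [326.6, 132.4, 21.2, 24.6])]
long_tray [(0.77, [192.1, 135.7, 54.2, 26.8])]
side 429.0931717960078 [-0.14302705  0.          0.          0.          0.        ] [  31.46820694 1052.00300801  633.4214135 ]
ink [(0.51, [258.7, 129.9, 16.2, 19.6])]
candle [(0.73, [170.5, 240.5, 16.0, 15.0])]
stamp [(0.61, [221.8, 235.2, 10.2, 30.5])]
stapler [(0.95, [251.6, 255.3, 40.4, 24.6]), (0.9, [224.4, 160.2, 26.7, 34.0]), (0.54, [308.7, 147.5, 28.9, 13.1]), (0.43, [235.1, 155.6, 26.1, 7.7]), (0.29, [259.0, 128.4, 18.7, 22.1]), (0.18, [156.2, 27
[... 338 characters left out ...]
9e-05,
        1.06509026e+00, -4.65861889e-02]), 'joint_velocities': array([-0.00053225, -0.00029376, -0.00050472, -0.00169919,  0.00208978,
        0.00049247]), 'joint_efforts': array([ 5.34361006e-04, -9.50476098e+01, -4.30651724e+01, -2.92747627e-04,
        1.22842870e-03, -4.07925836e-05]), 'position': array([293.09795832, 580.18301618, 303.91025892]), 'tool_rot': array([[ 3.23521301e-05,  4.50935378e-01,  8.92556600e-01],
       [ 2.40822319e-05,  8.92556599e-01, -4.50935379e-01],
       [-9.99999999e-01,  3.60834751e-05,  1.80165768e-05]]), 'force': array([-0.41434531,  0.17581643, -0.39327851]), 'moment': array([-0.00535154, -0.01601896,  0.00417525]), 'opening': 85.75764158454673}
```

Run:
```python
import cv2
t=cv2.imread('pics/top0.png');s=cv2.imread('pics/side0.png')
cv2.imwrite('pics/top0c.png',cv2.resize(t[100:260,90:410],None,fx=2.5,fy=2.5,interpolation=cv2.INTER_CUBIC))
cv2.imwrite('pics/side0c.png',cv2.resize(s[110:310,140:360],None,fx=3,fy=3,interpolation=cv2.INTER_CUBIC)[:600])
```

```text
(no output)
```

View pics/top0.png

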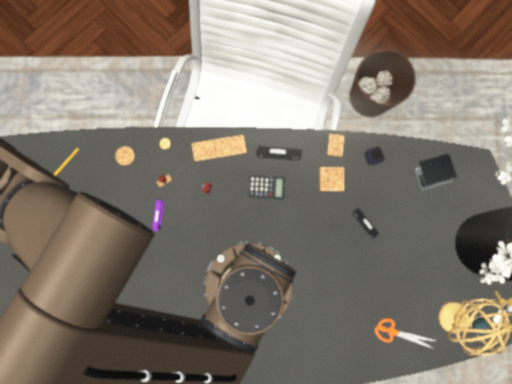

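View pics/top0c.png

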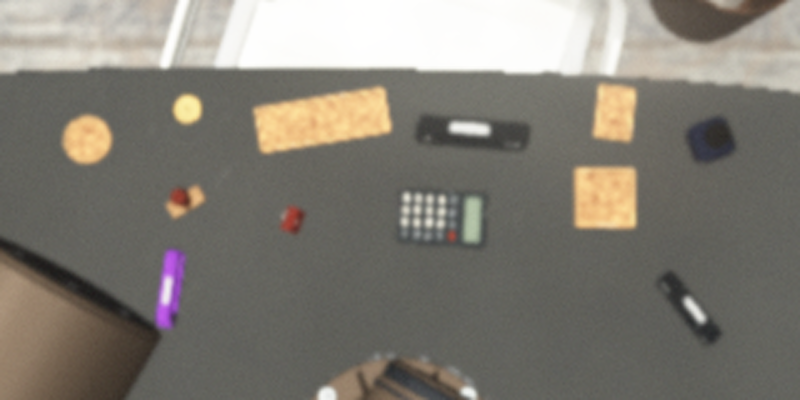

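View pics/side0c.png

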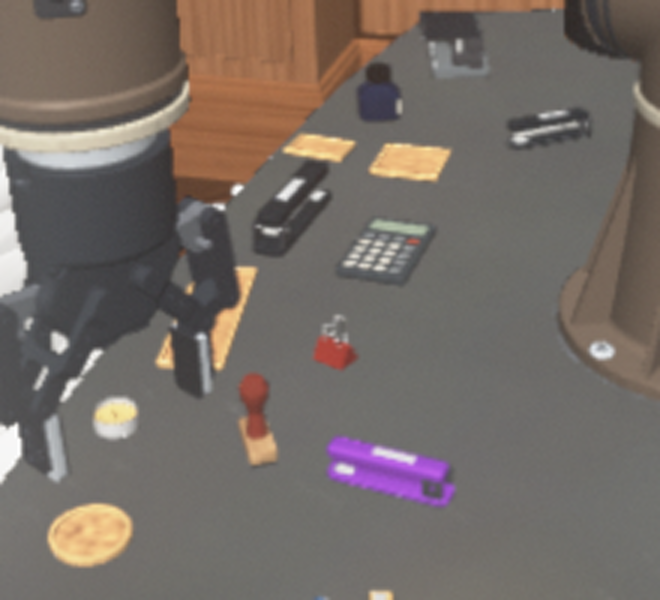

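```bash
cat > fit.py <<'E'
from h import *
from scipy.optimize import minimize
def box(lx,ly,z0,z1): return np.array([[sx*lx/2,sy*ly/2,z] for sx in(-1,1) for sy in(-1,1) for z in(z0,z1)])
def cyl(d,z0,z1,d2=None):
    a=np.linspace(0,2*np.pi,24,endpoint=False);d2=d if d2 is None else d2
    return np.r_[np.c_[d/2*np.cos(a),d/2*np.sin(a),0*a+z0],np.c_[d2/2*np.cos(a),d2/2*np.sin(a),0*a+z1]]
M={'ink':[np.r_[box(54,54,0,35),box(34,34,46,46)],cyl(32,46,64)],
'candle':[cyl(38,0,15)],
'stamp':[box(24,48,0,16),cyl(14,16,50),cyl(22,51,68)],
'stapler':[box(150,36,0,10),box(146,28,28,45),box(40,28,10,28)],
'square_tray':[box(78,78,0,7)],'round_tray':[cyl(62,0,7)],'short_tray':[box(48,72,0,7)],'long_tray':[box(174,60,0,7)]}
S=8
def render(s,name,pose,bb):
    x,y,a=pose;R=np.array([[np.cos(a),-np.sin(a),0],[np.sin(a),np.cos(a),0],[0,0,1]])
    l,t,w,h=bb
    im=np.zeros((h*S,w*S),np.uint8)
    for P in M[name]:
        uv=w2px(s,P@R.T+[x,y,0])
        hull=cv2.convexHull(((uv-[l,t]+0.5)*S*16-8).astype(np.int32).reshape(-1,1,2))
        cv2.fillConvexPoly(im,hull,255,shift=4)
    return cv2.resize(im,(w,h),interpolation=cv2.INTER_AREA)/255.
def fit(views,name,p0,cams=None):
    # views: list of (snap, softmask full image float, bb)
    def cost(p):
        q=[p[0]*10,p[1]*10,p[2]/5]
        c=0
        for s,m,bb in views:
            l,t,w,h=bb
            r=cv2.GaussianBlur(render(s,name,q,bb),(0,0),0.8)
            c+=np.sum((r-cv2.GaussianBlur(m[t:t+h,l:l+w],(0,0),0.8))**2)/m[t:t+h,l:l+w].sum()
        return c
    best=None
    for a in p0[2]:
        x0=np.array([p0[0]/10,p0[1]/10,a*5])
        sim=np.vstack([x0]+[x0+1.0*np.eye(3)[i] for i in range(3)])
        r=minimize(cost,x0,method='Nelder-Mead',options=dict(initial_simplex=sim,xatol=.005,fatol=1e-5))
        if best is None or r.fun<best.fun: best=r
    return best.x*[10,10,.2],best.fun
E
cat > m1.py <<'E'
from fit import *
import pickle
near={'ink':[(374,156),(267,140)],'candle':[(165,144),(178,248)],'stamp':[(164,181),(226,250)],'stapler':[(278,153),(237,177)],
'square_tray':[(331,179),(277,163)],'round_tray':[(124,155),(170,288)],'short_tray':[(336,145),(246,159)],'long_tray':[(219,148),(207,217)]}
D={}
for ci,n in enumerate(['top','side']):
    s=snap(n,f'pics/{n}1.png')
    D[n]=s
    for t in near:
        c=[m for m in ctrl.masks_of(n,t) if np.hypot(m['bbox'][0]+m['bbox'][2]/2-near[t][ci][0],m['bbox'][1]+m['bbox'][3]/2-near[t][ci][1])<10]
        D[n,t]=c[0]['pixels'].astype(float) if c else None
        if not c: print('no',n,t)
pickle.dump(D,open('d.pkl','wb'))
E
python3 m1.py
cat > m2.py <<'E'
from fit import *
import pickle
D=pickle.load(open('d.pkl','rb'))
from m1n import near
ov={n:cv2.cvtColor(cv2.resize(D[n]['image'],None,fx=4,fy=4,interpolation=cv2.INTER_CUBIC),cv2.COLOR_RGB2BGR) for n in('top','side')}
for t in near:
    p0=px2w(D['top'],[near[t][0]],10)[0]
    for sel in (['top'],['side'],['top','side']):
        vs=[]
        for n in sel:
            m=D[n,t]
            if m is None: continue
            ys,xs=np.where(m>0);bb=(max(xs.min()-8,0),max(ys.min()-8,0),np.ptp(xs)+17,np.ptp(ys)+17)
            vs.append((D[n],m,bb))
        if not vs: continue
        p,c=fit(vs,t,(p0[0],p0[1],[-1.2,-.8,-.4,0,.4,.8,1.2,1.57]))
        print(t,sel,np.round(p,3),round(c,4))
    for n in ov:
        a=p[2];R=np.array([[np.cos(a),-np.sin(a),0],[np.sin(a),np.cos(a),0],[0,0,1]])
        for P in M[t]:
            h=cv2.convexHull(((w2px(D[n],P@R.T+[p[0],p[1],0])+.5)*4).astype(np.int32).reshape(-1,1,2))
            cv2.polylines(ov[n],[h],True,(0,255,0),1)
o=ov['top'];cv2.imwrite('pics/ov_topL.png',o[500:900,400:1200]);cv2.imwrite('pics/ov_topR.png',o[500:900,1000:1640])
cv2.imwrite('pics/ov_side.png',o:=ov['side'][480:1240,560:1200]);cv2.imwrite('pics/ov_side.png',o[:600]);cv2.imwrite('pics/ov_side2.png',o[300:])
E
grep '^near' -A1 m1.py > m1n.py; python3 m2.py
```

```text
no top stamp
no side short_tray
ink ['top'] [ 427.091 -412.745   -1.028] 0.0942
ink ['side'] [ 4.29547e+02 -4.25652e+02  2.37000e-01] 0.0195
ink ['top', 'side'] [ 4.26933e+02 -4.14279e+02  3.25000e-01] 0.1713
candle ['top'] [470.142 281.394  -0.817] 0.0423
candle ['side'] [471.204 276.752   1.811] 0.0111
candle ['top', 'side'] [470.423 279.651  -1.066] 0.0944
stamp ['side'] [344.487 279.141   0.476] 0.0677
stamp ['top', 'side'] [344.487 279.141   0.476] 0.0677
stapler ['top'] [435.353 -96.596  -1.668] 0.016
stapler ['side'] [437.773 -99.937   1.526] 0.0391
stapler ['top', 'side'] [436.019 -96.995  -1.648] 0.0723
square_tray ['top'] [ 3.52088e+02 -2.74620e+02 -1.60000e-02] 0.0184
square_tray ['side'] [ 3.51249e+02 -2.82188e+02  3.60000e-02] 0.0527
square_tray ['top', 'side'] [ 351.636 -276.7      1.58 ] 0.1077
round_tray ['top'] [427.393 415.558   0.861] 0.0154
round_tray ['side'] [430.224 411.764   0.533] 0.0055
round_tray ['top', 'side'] [428.814 413.586  -1.045] 0.0544
short_tray ['top'] [ 467.124 -291.002   -1.727] 0.0093
short_tray ['top', 'side'] [ 467.124 -291.002   -1.727] 0.0093
long_tray ['top'] [455.218  99.462  -1.399] 0.0188
long_tray ['side'] [302.062 188.23   -1.714] 0.7824
long_tray ['top', 'side'] [286.879  98.393  -1.435] 1.717
```

Run:
```python
import cv2
a=cv2.imread('pics/top1.png')
for n,(x,y,w,h) in {'a':(150,125,100,75),'b':(260,125,130,75)}.items():
    cv2.imwrite(f'pics/z{n}.png',cv2.resize(a[y:y+h,x:x+w],None,fx=6,fy=6,interpolation=cv2.INTER_CUBIC))
```

```text
(no output)
```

View pics/za.png

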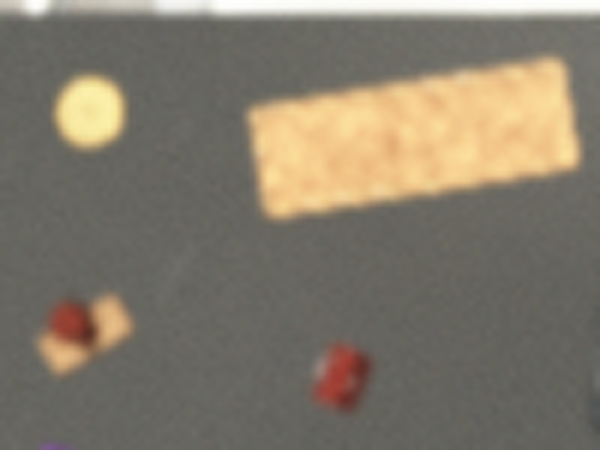

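View pics/zb.png

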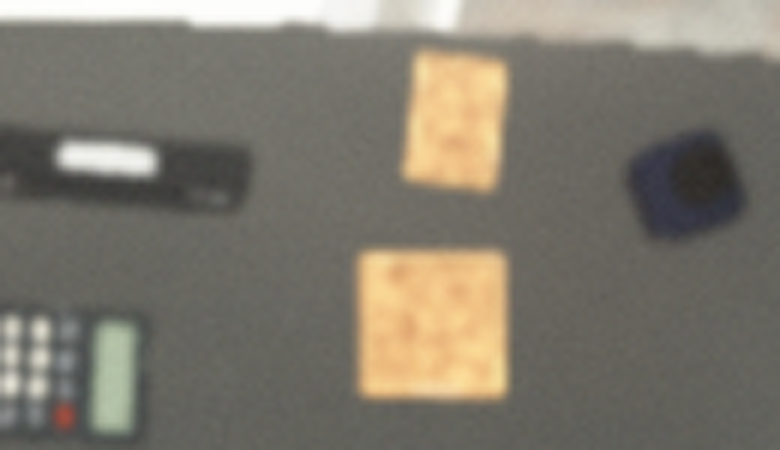

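View pics/ov_side.png

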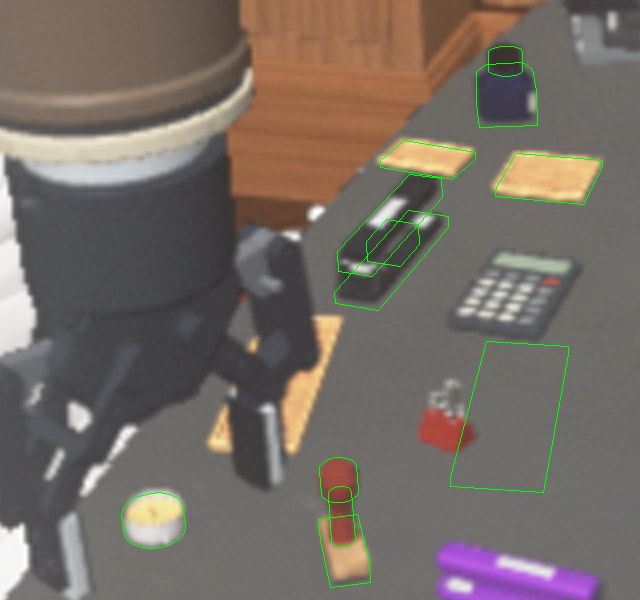

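```bash
cat > m3.py <<'E'
from fit import *
import pickle,sys
def soft(img,c,r,thr):
    im=cv2.GaussianBlur(img,(0,0),0.6).astype(float)
    l,t=c[0]-r,c[1]-r
    P=im[t:t+2*r,l:l+2*r]
    bg=np.median(P.reshape(-1,3),0)
    d=np.linalg.norm(im-bg,axis=2)
    return np.clip((d-thr*0.3)/(thr*0.7),0,1)
if __name__=='__main__':
  D=pickle.load(open('d.pkl','rb'));s=D['top'];img=s['image']
  ov=cv2.cvtColor(cv2.resize(img,None,fx=6,fy=6,interpolation=cv2.INTER_CUBIC),cv2.COLOR_RGB2BGR)
  for t,c,r,thr,angs in [('ink',(374,156),16,35,[.2,.5,.8,1.1,1.4]),('candle',(165,144),12,60,[0]),('stamp',(164,181),14,50,[-1,-.5,0,.5,1,1.5]),('stapler',(278,153),30,30,[1.5]),
   ('square_tray',(331,179),22,60,[0,.3]),('round_tray',(124,155),18,60,[0]),('short_tray',(336,145),20,60,[-1.6]),('long_tray',(219,148),36,60,[-1.4])]:
    m=soft(img,c,r,thr);p0=px2w(s,[c],10)[0]
    l,tt=c[0]-r,max(c[1]-r,133) if t!='stapler' else 140
    ov_bb=(l,tt,2*r,min(c[1]+r,169 if t=='stapler' else 999)-tt)
    if t=='short_tray': ov_bb=(l,132,2*r,29)
    if t=='square_tray': ov_bb=(l,162,2*r,c[1]+r-162)
    p,cst=fit([(s,m,ov_bb)],t,(p0[0],p0[1],angs))
    print(t,np.round(p,3),round(cst,4))
    a=p[2];R=np.array([[np.cos(a),-np.sin(a),0],[np.sin(a),np.cos(a),0],[0,0,1]])
    for P in M[t]:
        h=cv2.convexHull(((w2px(s,P@R.T+[p[0],p[1],0])+.5)*6).astype(np.int32).reshape(-1,1,2))
        cv2.polylines(ov,[h],True,(0,255,0),1)
  cv2.imwrite('pics/oa.png',ov[750:1200,900:1500]);cv2.imwrite('pics/ob.png',ov[750:1200,1540:2340])
E
python3 m3.py
```

```text
ink [ 427.731 -414.205    1.931] 0.0265
candle [4.70264e+02 2.82214e+02 4.90000e-02] 0.0295
stamp [344.951 281.769   0.565] 0.0179
stapler [435.648 -96.483   1.496] 0.026
square_tray [ 3.53187e+02 -2.74576e+02 -1.60000e-02] 0.0445
round_tray [4.29148e+02 4.16136e+02 1.02000e-01] 0.0574
short_tray [ 469.24  -289.243   -1.7  ] 0.0484
long_tray [457.142 101.755  -1.4  ] 0.0635
```

View pics/oa.png

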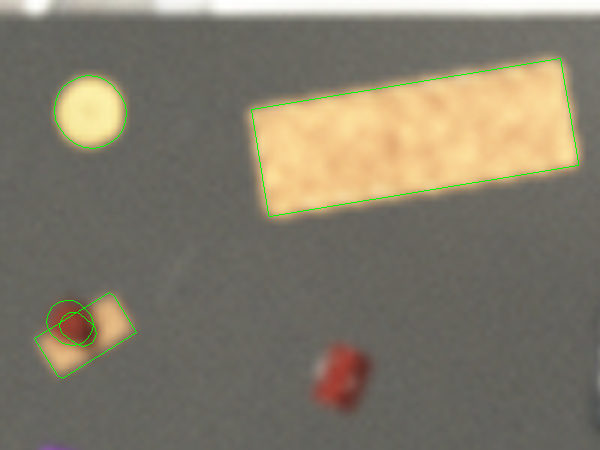

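View pics/ob.png

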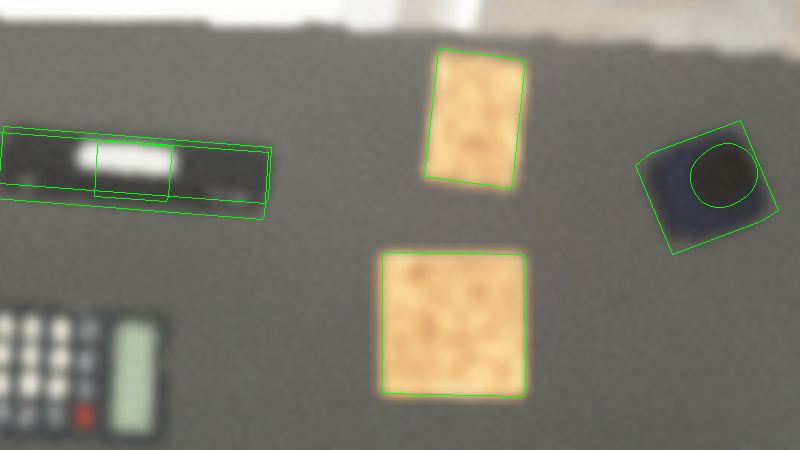

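```bash
cat > go.py <<'E'
import sys
from h import *
def show(x,y,z,psi=None):
    o=ctrl.observe();R=o['tool_rot'];d=np.array([x,y,z])-o['position']
    cur=np.arctan2(R[1,1],R[0,1])
    th=0
    if psi is not None:
        th=(psi-cur+np.pi/2)%np.pi-np.pi/2
    print('t',round(o['clock'],2),'pos',np.round(o['position'],1),'jaw',round(cur,3),'open',round(o['opening'],1),'q6',round(o['joints'][5],2),'F',np.round(o['force'],1),'tilt',np.round(R[2,:],4))
    print('shift',np.round(R.T@d,1),'turnx',round(-th,3))
if __name__=='__main__': show(*map(float,sys.argv[1:]))
E
python3 go.py 470 282 150
python3 - <<'E'
from h import *
import pickle
D=pickle.load(open('d.pkl','rb'));s=D['side']
o=ctrl.observe();R=o['tool_rot'];p=o['position']
ov=cv2.cvtColor(cv2.resize(s['image'],None,fx=4,fy=4,interpolation=cv2.INTER_CUBIC),cv2.COLOR_RGB2BGR)
for L,c in((60,(0,255,0)),(73,(0,0,255))):
  for sg in(1,-1):
    P=[p+R@[L,sg*42.7,k] for k in(-11,11)]
    uv=((w2px(s,P)+.5)*4).astype(int)
    cv2.line(ov,tuple(map(int,uv[0])),tuple(map(int,uv[1])),c,1)
cv2.imwrite('pics/tips.png',ov[780:1240,480:1100])
E
```

```text
t 1.8 pos [293.1 580.2 303.9] jaw 1.103 open 85.0 q6 -0.05 F [ 0.1  0.6 -0.1] tilt [-1.  0.  0.]
shift [ 153.9 -186.4  292.4] turnx 0
```

View pics/tips.png

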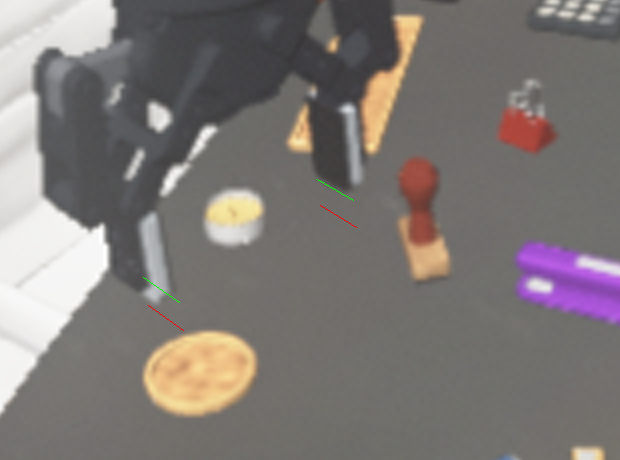

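Request:
{"api": "apply_moves", "payload": {"moves": "154 -186.5 292.5 0 0 0;154 -186.5 292.5 0 0 0;154 -186.5 292.5 0 0 0;154 -186.5 292.5 0 0 0;154 -186.5 292.5 0 0 0;154 -186.5 292.5 0 0 0;154 -186.5 292.5 0 0 0;154 -186.5 292.5 0 0 0", "jaw": 65, "force": 25}}

```text
clock: 2.6
position: [470.9, 279.0, 148.7]
tool_rot: [[-0.001, 0.452, 0.892], [-0.001, 0.892, -0.452], [-1.0, -0.001, -0.0]]
force: [0.6, 0.9, -0.6]
opening: 64.7
```

```bash
python3 go.py 470.3 282 77.5
```

```text
t 2.6 pos [470.9 279.  148.7] jaw 1.102 open 64.7 q6 -0.62 F [ 0.6  0.9 -0.6] tilt [-1.e+00 -1.e-03 -5.e-04]
shift [71.2  2.4 -1.8] turnx 0
```

Request:
{"api": "apply_moves", "payload": {"moves": "36 0 0 0 0 0;60 0 0 0 0 0;72.5 0 0 0 0 0;72.5 0 0 0 0 0;72.5 0 0 0 0 0"}}

```text
clock: 3.1
position: [470.3, 282.2, 78.0]
tool_rot: [[0.0, 0.451, 0.893], [0.0, 0.893, -0.451], [-1.0, 0.0, 0.0]]
force: [0.0, 0.4, 0.1]
opening: 65.1
```

Request:
{"api": "apply_moves", "payload": {"moves": "0 0 0 0 0 0;0 0 0 0 0 0;0 0 0 0 0 0;0 0 0 0 0 0;0 0 0 0 0 0;0 0 0 0 0 0", "jaw": 30}}

```text
clock: 3.7
position: [470.5, 282.2, 78.6]
tool_rot: [[0.002, 0.451, 0.893], [0.001, 0.893, -0.451], [-1.0, 0.002, 0.001]]
force: [-1.3, 1.3, 8.8]
opening: 36.2
```

```bash
python3 - <<'E'
from h import *
s=snap('side','pics/s3.png')
im=cv2.imread('pics/s3.png');cv2.imwrite('pics/s3c.png',cv2.resize(im[180:320,110:260],None,fx=4,fy=4,interpolation=cv2.INTER_CUBIC))
E
python3 go.py 429 416 140
```

```text
t 3.75 pos [470.5 282.3  78.6] jaw 1.103 open 35.9 q6 -0.62 F [-1.7  0.5  9.2] tilt [-1.      0.0016  0.001 ]
shift [-61.3 100.8 -97.3] turnx 0
```

View pics/s3c.png

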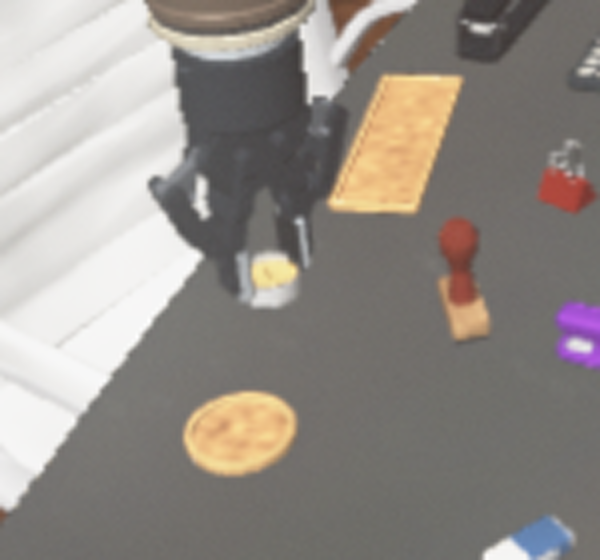

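Request:
{"api": "apply_moves", "payload": {"moves": "-30 0 0 0 0 0;-60 0 0 0 0 0;-60 50 -48 0 0 0;-60 100.8 -97.3 0 0 0;-60 100.8 -97.3 0 0 0;-60 100.8 -97.3 0 0 0;-60 100.8 -97.3 0 0 0"}}

```text
clock: 4.45
position: [428.1, 416.6, 137.9]
tool_rot: [[0.001, 0.449, 0.894], [0.0, 0.894, -0.449], [-1.0, 0.001, 0.0]]
force: [-0.2, -0.4, -0.9]
opening: 35.6
```

```bash
python3 - <<'E'
from h import *
s=snap('side','pics/s4.png')
im=cv2.imread('pics/s4.png');cv2.imwrite('pics/s4c.png',cv2.resize(im[180:320,110:260],None,fx=4,fy=4,interpolation=cv2.INTER_CUBIC))
E
python3 go.py 429 416 80.5
```

```text
t 4.5 pos [428.4 415.6 137.8] jaw 1.104 open 35.6 q6 -0.38 F [-0.6 -0.4 -0.4] tilt [-1.e+00  1.e-04  2.e-04]
shift [57.3  0.6  0.3] turnx 0
```

View pics/s4c.png

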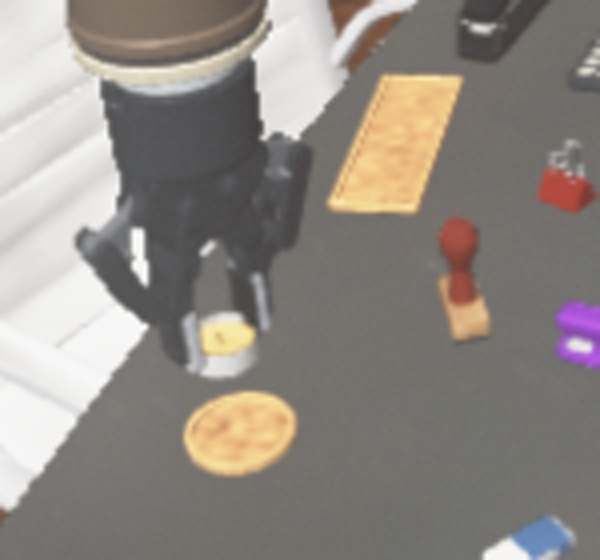

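Request:
{"api": "apply_moves", "payload": {"moves": "30 0 0 0 0 0;50 0 0 0 0 0;57 0 0 0 0 0;57 0 0 0 0 0;57 0 0 0 0 0"}}

```text
clock: 5.0
position: [429.1, 414.7, 80.7]
tool_rot: [[-0.0, 0.452, 0.892], [-0.0, 0.892, -0.452], [-1.0, -0.0, -0.0]]
force: [0.1, 0.3, 1.1]
opening: 36.1
```

Request:
{"api": "apply_moves", "payload": {"moves": "0 0 0 0 0 0;0 0 0 0 0 0;0 0 0 0 0 0;-1 0 0 0 0 0;-30 0 0 0 0 0;-80 0 0 0 0 0;-100 0 0 0 0 0;-100 0 0 0 0 0", "jaw": 55}}

```text
clock: 5.8
position: [429.9, 416.8, 183.9]
tool_rot: [[0.004, 0.451, 0.893], [0.004, 0.893, -0.451], [-1.0, 0.005, 0.002]]
force: [0.1, 1.0, 0.4]
opening: 54.8
```

```bash
python3 - <<'E'
from h import *
s=snap('side','pics/s5.png')
im=cv2.imread('pics/s5.png');cv2.imwrite('pics/s5c.png',cv2.resize(im[180:320,110:260],None,fx=4,fy=4,interpolation=cv2.INTER_CUBIC))
E
python3 go.py 345 281.5 180 0.565
```

```text
t 5.85 pos [429.2 416.2 182. ] jaw 1.103 open 55.0 q6 -0.38 F [-0.4 -0.8 -0.3] tilt [-1.      0.0028  0.0011]
shift [   1.5 -158.2  -14.4] turnx 0.538
```

View pics/s5c.png

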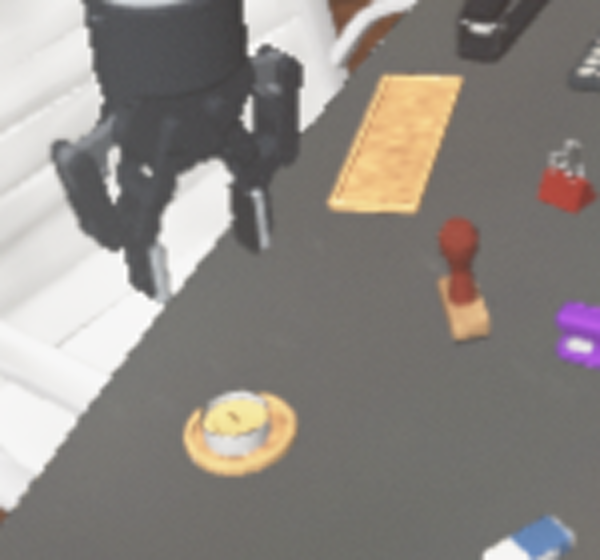

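Request:
{"api": "apply_moves", "payload": {"moves": "1.5 -158.2 -14.4 0.538 0 0;1.5 -158.2 -14.4 0.538 0 0;1.5 -158.2 -14.4 0.538 0 0;1.5 -158.2 -14.4 0.538 0 0;1.5 -158.2 -14.4 0.538 0 0;1.5 -158.2 -14.4 0.538 0 0;1.5 -158.2 -14.4 0.538 0 0"}}

```text
clock: 6.55
position: [345.3, 281.9, 178.6]
tool_rot: [[0.001, 0.843, 0.538], [0.0, 0.538, -0.843], [-1.0, 0.001, -0.0]]
force: [-1.6, -0.2, 0.2]
opening: 55.0
```

```bash
python3 go.py 345 281.5 112 0.565
```

```text
t 6.55 pos [345.3 281.9 178.6] jaw 0.568 open 55.0 q6 0.05 F [-1.6 -0.2  0.2] tilt [-1.e+00  6.e-04 -0.e+00]
shift [66.6 -0.6  0.2] turnx 0.003
```

Request:
{"api": "apply_moves", "payload": {"moves": "35 0 0 0 0 0;57 0 0 0 0 0;66.5 0 0 0 0 0;66.5 0 0 0 0 0;66.5 0 0 0 0 0"}}

```text
clock: 7.05
position: [344.8, 281.4, 112.7]
tool_rot: [[0.0, 0.844, 0.536], [0.0, 0.536, -0.844], [-1.0, 0.0, -0.0]]
force: [0.1, 0.6, 0.3]
opening: 54.8
```

Request:
{"api": "apply_moves", "payload": {"moves": "0 0 0 0 0 0;0 0 0 0 0 0;0 0 0 0 0 0;0 0 0 0 0 0;0 0 0 0 0 0;0 0 0 0 0 0;0 0 0 0 0 0", "jaw": 12}}

```text
clock: 7.75
position: [344.6, 281.1, 113.1]
tool_rot: [[0.001, 0.845, 0.535], [0.001, 0.535, -0.845], [-1.0, 0.001, -0.0]]
force: [-1.5, -0.2, 8.8]
opening: 22.5
```

```bash
python3 - <<'E'
from h import *
s=snap('side','pics/s6.png')
im=cv2.imread('pics/s6.png');cv2.imwrite('pics/s6c.png',cv2.resize(im[180:320,150:300],None,fx=4,fy=4,interpolation=cv2.INTER_CUBIC))
E
python3 go.py 345 281.5 180 0.565
```

```text
t 7.8 pos [344.7 281.1 113.2] jaw 0.565 open 22.1 q6 0.05 F [-2.  -1.4  9.1] tilt [-1.e+00  1.e-03 -1.e-04]
shift [-66.8   0.6  -0.2] turnx 0.0
```

View pics/s6c.png

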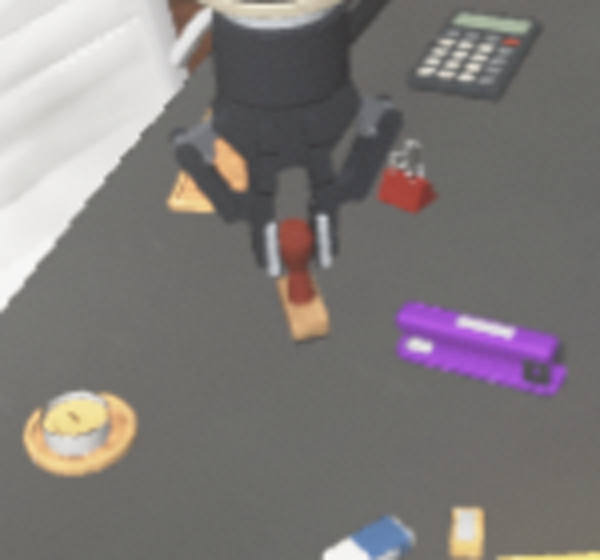

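Request:
{"api": "apply_moves", "payload": {"moves": "-50 0 0 0 0 0;-97 0 0 0 0 0;-97 0 0 0 0 0;-97 0 0 0 0 0"}}

```text
clock: 8.2
position: [345.0, 281.3, 210.8]
tool_rot: [[0.003, 0.845, 0.535], [0.002, 0.535, -0.845], [-1.0, 0.003, -0.0]]
force: [0.4, -0.3, -0.6]
opening: 22.3
```

```bash
python3 - <<'E'
from h import *
s=snap('side','pics/s7.png')
im=cv2.imread('pics/s7.png');cv2.imwrite('pics/s7c.png',cv2.resize(im[150:290,150:300],None,fx=4,fy=4,interpolation=cv2.INTER_CUBIC))
E
python3 go.py 490 30 210 0.9;python3 go.py 469 -289 210 1.441
```

```text
t 8.25 pos [344.4 280.9 209.7] jaw 0.565 open 21.5 q6 0.05 F [ 0.4 -0.5 -0.4] tilt [-1.      0.0011 -0.    ]
shift [ -0.3 -11.4 289.8] turnx -0.335
t 8.25 pos [344.4 280.9 209.7] jaw 0.565 open 21.5 q6 0.05 F [ 0.4 -0.5 -0.4] tilt [-1.      0.0011 -0.    ]
shift [  -0.6 -199.9  548. ] turnx -0.876
```

View pics/s7c.png

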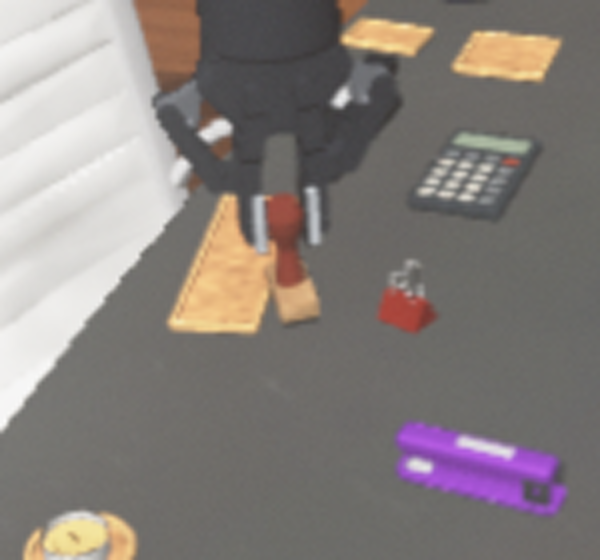

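Request:
{"api": "apply_moves", "payload": {"moves": "0 -2 40 -0.05 0 0;0 -4 85 -0.1 0 0;0 -6 130 -0.16 0 0;0 -8 175 -0.22 0 0;0 -9 220 -0.27 0 0;0 -11.4 265 -0.32 0 0;0 -11.4 290 -0.335 0 0;0 -40 330 -0.4 0 0"}}

```text
clock: 9.05
position: [488.8, -19.6, 208.0]
tool_rot: [[-0.0, 0.568, 0.823], [0.0, 0.823, -0.568], [-1.0, 0.0, -0.001]]
force: [0.6, -0.4, -0.6]
opening: 22.1
```

```bash
python3 go.py 469 -289 210 1.441
```

```text
t 9.05 pos [488.8 -19.6 208. ] jaw 0.967 open 22.1 q6 -1.07 F [ 0.6 -0.4 -0.6] tilt [-1.e+00  1.e-04 -6.e-04]
shift [  -2.1 -232.9  136.7] turnx -0.474
```

Request:
{"api": "apply_moves", "payload": {"moves": "-2 -40 23 -0.08 0 0;-2 -80 47 -0.16 0 0;-2 -120 70 -0.24 0 0;-2 -160 94 -0.32 0 0;-2 -200 117 -0.4 0 0;-2 -225 132 -0.46 0 0;-2 -233 136.7 -0.474 0 0;-2 -233 136.7 -0.474 0 0"}}

```text
clock: 9.85
position: [466.3, -289.2, 210.0]
tool_rot: [[-0.002, 0.134, 0.991], [0.001, 0.991, -0.134], [-1.0, 0.001, -0.002]]
force: [0.1, -0.0, -0.4]
opening: 22.3
```

```bash
python3 - <<'E'
from h import *
for n,b in(('side',(90,230,180,330)),('top',(120,220,280,400))):
    s=snap(n,f'pics/{n}8.png')
    im=cv2.imread(f'pics/{n}8.png');cv2.imwrite(f'pics/{n}8c.png',cv2.resize(im[b[0]:b[1],b[2]:b[3]],None,fx=4,fy=4,interpolation=cv2.INTER_CUBIC))
E
python3 go.py 469 -289 130 1.441
```

```text
t 9.95 pos [ 466.6 -287.5  210.4] jaw 1.438 open 22.1 q6 -2.05 F [ 0.1 -0.4 -0.7] tilt [-1.      0.0012 -0.0019]
shift [80.4 -1.3  2.8] turnx -0.003
```

View pics/side8c.png

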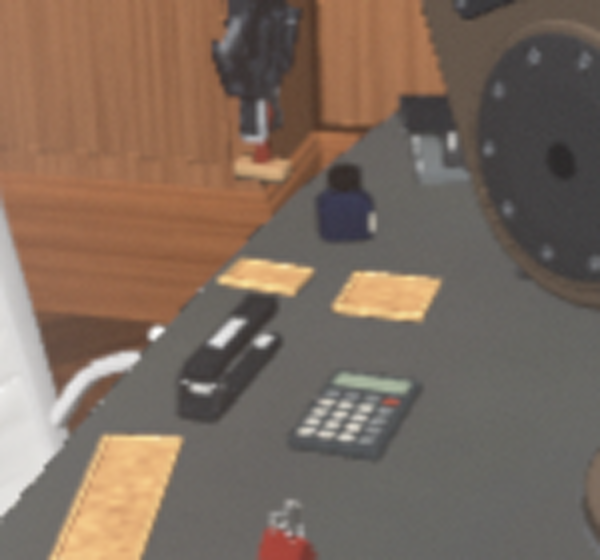

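View pics/top8c.png

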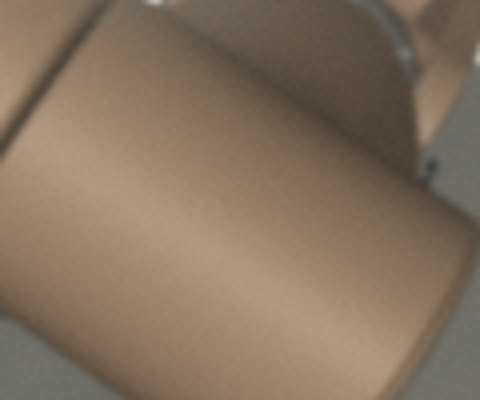

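Request:
{"api": "apply_moves", "payload": {"moves": "40 -1 2 0 0 0;70 -1 2.5 0 0 0;85 -1 2.5 0 0 0;85 -1 2.5 0 0 0;85 -1 2.5 0 0 0"}}

```text
clock: 10.45
position: [469.6, -288.8, 126.6]
tool_rot: [[-0.001, 0.131, 0.991], [0.0, 0.991, -0.131], [-1.0, 0.0, -0.001]]
force: [-0.1, 0.8, -0.5]
opening: 22.4
```

```bash
python3 go.py 469 -289 115.5 1.441
```

```text
t 10.45 pos [ 469.6 -288.8  126.6] jaw 1.44 open 22.4 q6 -2.05 F [-0.1  0.8 -0.5] tilt [-1.e+00  4.e-04 -7.e-04]
shift [11.1 -0.3 -0.6] turnx -0.001
```

Request:
{"api": "apply_moves", "payload": {"moves": "4 0 0 0 0 0;8 0 0 0 0 0;11 0 0 0 0 0;11 0 0 0 0 0;11 0 0 0 0 0"}}

```text
clock: 10.95
position: [469.7, -290.2, 115.9]
tool_rot: [[0.001, 0.132, 0.991], [-0.001, 0.991, -0.132], [-1.0, -0.001, 0.001]]
force: [-0.8, -0.4, 6.4]
opening: 22.1
```

```bash
python3 - <<'E'
from h import *
for n,b in(('side',(90,230,180,330)),):
    s=snap(n,f'pics/{n}9.png')
    im=cv2.imread(f'pics/{n}9.png');cv2.imwrite(f'pics/{n}9c.png',cv2.resize(im[b[0]:b[1],b[2]:b[3]],None,fx=4,fy=4,interpolation=cv2.INTER_CUBIC))
E
python3 go.py 469 -289 114.5 1.441
```

```text
t 11.0 pos [ 469.7 -290.3  115.9] jaw 1.439 open 22.3 q6 -2.05 F [-0.8 -0.7  5.9] tilt [-1.0e+00 -6.0e-04  1.1e-03]
shift [ 1.4  1.2 -0.9] turnx -0.002
```

View pics/side9c.png

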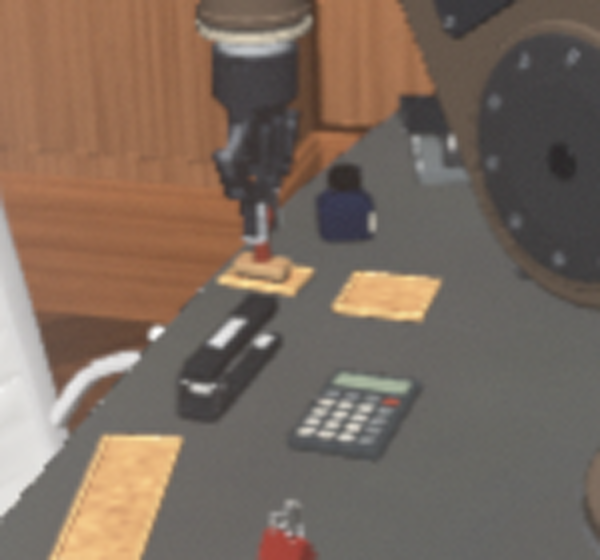

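Request:
{"api": "apply_moves", "payload": {"moves": "0 0 0 0 0 0;0 0 0 0 0 0;0 0 0 0 0 0;0 0 0 0 0 0;-30 0 0 0 0 0;-75 0 0 0 0 0;-90 0 0 0 0 0;-90 0 0 0 0 0", "jaw": 60}}

```text
clock: 11.8
position: [470.5, -290.6, 207.9]
tool_rot: [[0.004, 0.131, 0.991], [-0.002, 0.991, -0.131], [-1.0, -0.002, 0.004]]
force: [-0.3, -0.4, -1.5]
opening: 60.0
```

```bash
python3 - <<'E'
from h import *
for n,b in(('side',(90,230,180,330)),):
    s=snap(n,f'pics/{n}10.png')
    im=cv2.imread(f'pics/{n}10.png');cv2.imwrite(f'pics/{n}10c.png',cv2.resize(im[b[0]:b[1],b[2]:b[3]],None,fx=4,fy=4,interpolation=cv2.INTER_CUBIC))
E
python3 go.py 428 -414 190 1.931;python3 go.py 428 -414 190 0.36
```

```text
t 11.85 pos [ 469.8 -290.2  206.4] jaw 1.439 open 60.3 q6 -2.05 F [ 0.8  0.3 -0.5] tilt [-1.     -0.0011  0.002 ]
shift [  16.4 -128.3  -25.2] turnx -0.492
t 11.85 pos [ 469.8 -290.2  206.4] jaw 1.439 open 60.3 q6 -2.05 F [ 0.8  0.3 -0.5] tilt [-1.     -0.0011  0.002 ]
shift [  16.4 -128.3  -25.2] turnx 1.079
```

View pics/side10c.png

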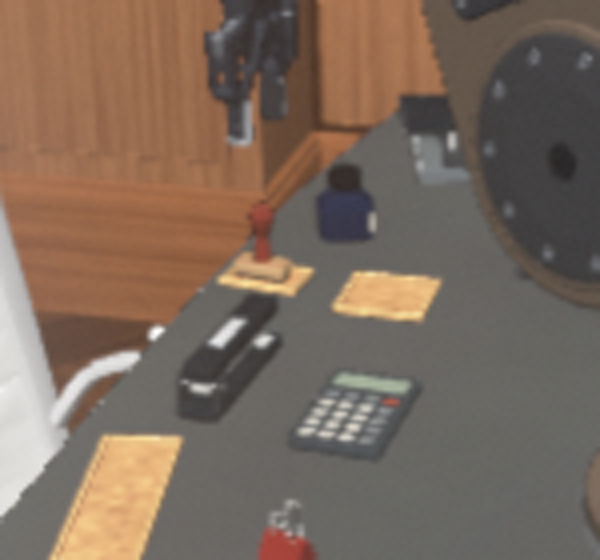

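Request:
{"api": "apply_moves", "payload": {"moves": "10 -20 -4 0.14 0 0;14 -40 -8 0.28 0 0;16 -70 -14 0.42 0 0;16 -100 -20 0.56 0 0;16.4 -128.3 -25.2 0.7 0 0;16.4 -128.3 -25.2 0.84 0 0;16.4 -128.3 -25.2 0.98 0 0;16.4 -128.3 -25.2 1.079 0 0", "jaw": 85}}

```text
clock: 12.65
position: [426.8, -413.5, 187.2]
tool_rot: [[-0.002, 0.938, 0.346], [0.002, 0.346, -0.938], [-1.0, -0.001, -0.002]]
force: [-0.8, -0.5, 0.4]
opening: 85.1
```

```bash
python3 go.py 428 -414 78 0.36
```

```text
t 12.65 pos [ 426.8 -413.5  187.2] jaw 0.354 open 85.1 q6 -1.17 F [-0.8 -0.5  0.4] tilt [-1.     -0.001  -0.0024]
shift [109.2   1.    1.2] turnx -0.006
```

Request:
{"api": "apply_moves", "payload": {"moves": "40 0 0 0 0 0;60 0 0 0 0 0;60 0 0 0 0 0;60 0 0 0 0 0"}}

```text
clock: 13.05
position: [427.2, -413.4, 128.2]
tool_rot: [[-0.001, 0.936, 0.352], [0.002, 0.352, -0.936], [-1.0, -0.001, -0.002]]
force: [0.0, -0.9, 0.4]
opening: 84.7
```

```bash
python3 - <<'E'
from h import *
for n,b in(('side',(90,190,200,330)),):
    s=snap(n,f'pics/{n}11.png')
    im=cv2.imread(f'pics/{n}11.png');cv2.imwrite(f'pics/{n}11c.png',cv2.resize(im[b[0]:b[1],b[2]:b[3]],None,fx=6,fy=6,interpolation=cv2.INTER_CUBIC))
E
python3 go.py 428 -414 78 0.36
```

```text
t 13.1 pos [ 427.7 -413.8  129.1] jaw 0.36 open 85.2 q6 -1.18 F [ 0.2 -0.5  0.1] tilt [-1.e+00 -1.e-04 -3.e-04]
shift [51.1  0.3  0.3] turnx 0.0
```

View pics/side11c.png

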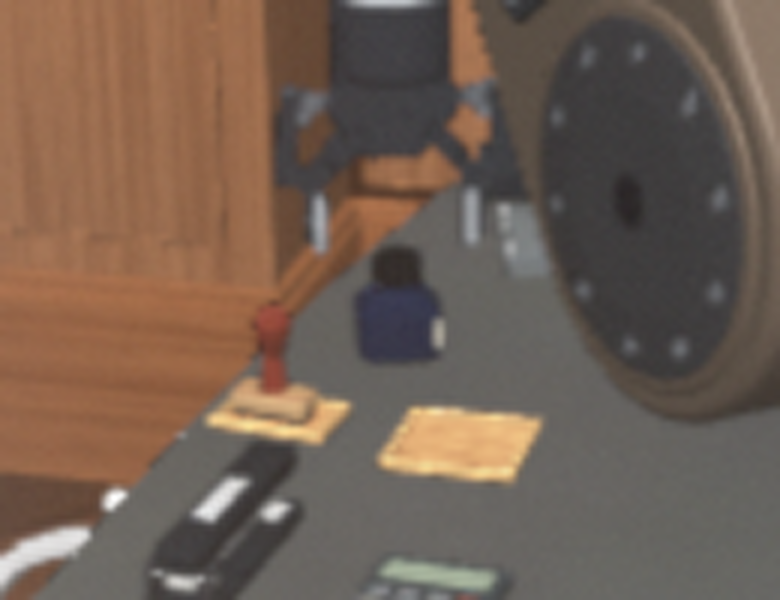

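Request:
{"api": "apply_moves", "payload": {"moves": "20 0 0 0 0 0;40 0 0 0 0 0;51 0 0 0 0 0;51 0 0 0 0 0;51 0 0 0 0 0"}}

```text
clock: 13.6
position: [427.9, -414.0, 78.8]
tool_rot: [[0.0, 0.936, 0.352], [-0.0, 0.352, -0.936], [-1.0, 0.0, 0.001]]
force: [-0.8, -0.1, 0.5]
opening: 84.9
```

Request:
{"api": "apply_moves", "payload": {"moves": "0 0 0 0 0 0;0 0 0 0 0 0;0 0 0 0 0 0;0 0 0 0 0 0;0 0 0 0 0 0;0 0 0 0 0 0;0 0 0 0 0 0", "jaw": 45, "force": 40}}

```text
clock: 14.3
position: [427.8, -414.1, 79.0]
tool_rot: [[0.001, 0.936, 0.352], [-0.001, 0.352, -0.936], [-1.0, 0.0, 0.001]]
force: [-3.2, 0.8, 10.8]
opening: 52.0
```

Request:
{"api": "apply_moves", "payload": {"moves": "-15 0 0 0 0 0;-40 0 0 0 0 0;-60 0 0 0 0 0;-60 0 0 0 0 0;-60 0 0 0 0 0"}}

```text
clock: 14.8
position: [427.7, -413.9, 138.7]
tool_rot: [[0.001, 0.936, 0.352], [-0.001, 0.352, -0.936], [-1.0, 0.0, 0.001]]
force: [-0.9, -0.6, -2.3]
opening: 52.3
```

```bash
python3 - <<'E'
from h import *
for n,b in(('side',(90,190,200,330)),):
    s=snap(n,f'pics/{n}12.png')
    im=cv2.imread(f'pics/{n}12.png');cv2.imwrite(f'pics/{n}12c.png',cv2.resize(im[b[0]:b[1],b[2]:b[3]],None,fx=6,fy=6,interpolation=cv2.INTER_CUBIC))
E
python3 go.py 353.2 -274.6 140 -0.016
```

```text
t 14.85 pos [ 427.4 -413.6  138. ] jaw 0.36 open 52.1 q6 -1.18 F [-0.4  0.5 -2.5] tilt [-1.  0. -0.]
shift [  -2.   -20.5 -156.2] turnx 0.376
```

View pics/side12c.png

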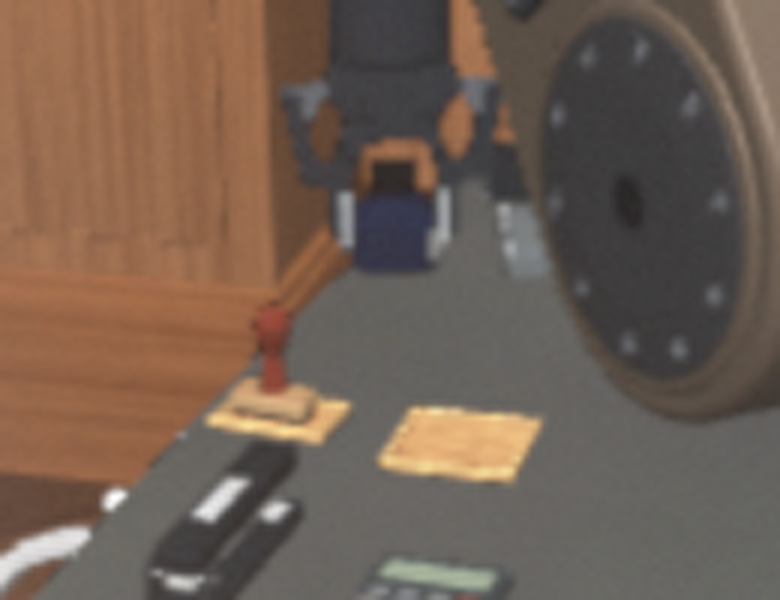

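Request:
{"api": "apply_moves", "payload": {"moves": "-2 -4 -25 0.05 0 0;-2 -8 -60 0.12 0 0;-2 -12 -95 0.2 0 0;-2 -16 -125 0.28 0 0;-2 -20 -147 0.35 0 0;-2 -20.5 -156.2 0.376 0 0;-2 -20.5 -156.2 0.376 0 0;-2 -20.5 -156.2 0.376 0 0"}}

```text
clock: 15.65
position: [353.6, -275.1, 139.7]
tool_rot: [[-0.0, 1.0, -0.015], [0.0, -0.015, -1.0], [-1.0, -0.0, -0.0]]
force: [0.8, -1.5, -2.3]
opening: 52.4
```

```bash
python3 - <<'E'
from h import *
for n,b in(('side',(90,190,200,330)),):
    s=snap(n,f'pics/{n}13.png')
    im=cv2.imread(f'pics/{n}13.png');cv2.imwrite(f'pics/{n}13c.png',cv2.resize(im[b[0]:b[1],b[2]:b[3]],None,fx=6,fy=6,interpolation=cv2.INTER_CUBIC))
E
python3 go.py 353.2 -274.6 82 -0.016
```

```text
t 15.7 pos [ 353.8 -275.4  139.8] jaw -0.015 open 52.1 q6 -0.71 F [ 0.5  0.  -1.7] tilt [-1.e+00  2.e-04  2.e-04]
shift [57.8 -0.7 -0.8] turnx 0.001
```

View pics/side13c.png

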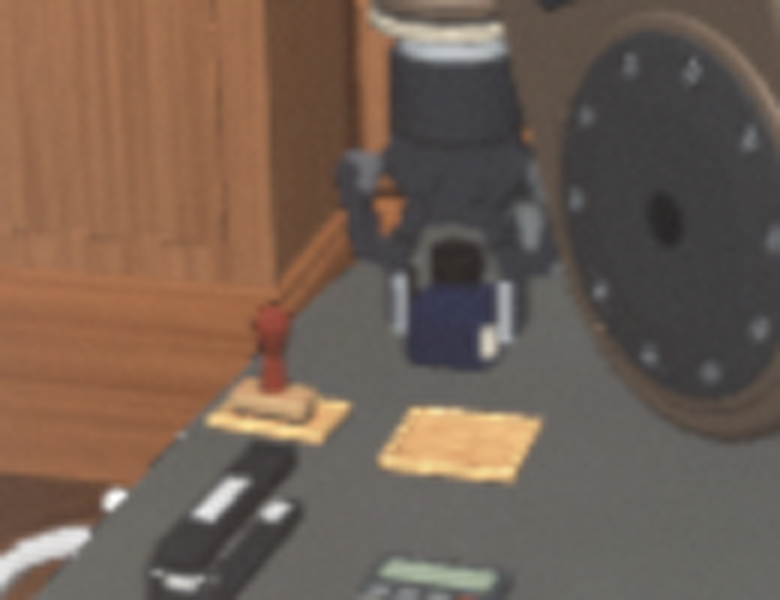

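Request:
{"api": "apply_moves", "payload": {"moves": "20 0 0 0 0 0;40 0 0 0 0 0;52 0 0 0 0 0;56 0 0 0 0 0;57 0 0 0 0 0;57 0 0 0 0 0;57 0 0 0 0 0"}}

```text
clock: 16.4
position: [353.7, -275.1, 83.5]
tool_rot: [[0.001, 1.0, -0.016], [-0.001, -0.016, -1.0], [-1.0, 0.001, 0.001]]
force: [1.4, -0.5, -2.0]
opening: 52.0
```

```bash
python3 - <<'E'
from h import *
for n,b in(('side',(90,190,200,330)),):
    s=snap(n,f'pics/{n}14.png')
    im=cv2.imread(f'pics/{n}14.png');cv2.imwrite(f'pics/{n}14c.png',cv2.resize(im[b[0]:b[1],b[2]:b[3]],None,fx=6,fy=6,interpolation=cv2.INTER_CUBIC))
E
python3 go.py 353.2 -274.6 81 -0.016
```

```text
t 16.45 pos [ 353.7 -275.1   83.5] jaw -0.016 open 52.3 q6 -0.71 F [ 0.3 -1.  -2.8] tilt [-1.e+00  8.e-04  7.e-04]
shift [ 2.5 -0.5 -0.5] turnx 0.0
```

View pics/side14c.png

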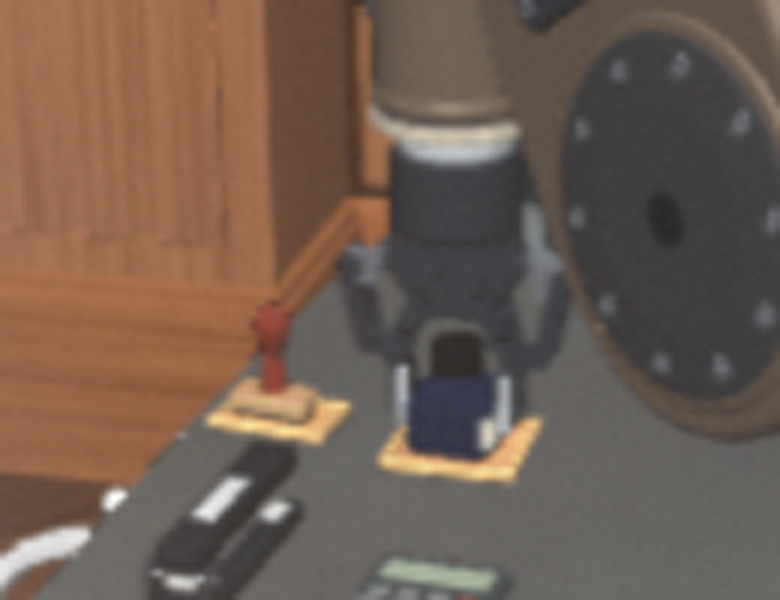

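Request:
{"api": "apply_moves", "payload": {"moves": "1 0 0 0 0 0;2 0 0 0 0 0;2 0 0 0 0 0;2 0 0 0 0 0"}}

```text
clock: 16.85
position: [353.6, -275.0, 82.0]
tool_rot: [[0.001, 1.0, -0.016], [-0.001, -0.016, -1.0], [-1.0, 0.001, 0.001]]
force: [-2.9, 2.1, 26.1]
opening: 52.2
```

Request:
{"api": "apply_moves", "payload": {"moves": "0 0 0 0 0 0;0 0 0 0 0 0;0 0 0 0 0 0;0 0 0 0 0 0;-20 0 0 0 0 0;-50 0 0 0 0 0;-90 0 0 0 0 0;-110 0 0 0 0 0", "jaw": 74}}

```text
clock: 17.65
position: [353.7, -275.1, 193.4]
tool_rot: [[0.001, 1.0, -0.016], [-0.001, -0.016, -1.0], [-1.0, 0.002, 0.001]]
force: [-0.0, 0.3, -0.3]
opening: 73.9
```

```bash
python3 - <<'E'
from h import *
for n,b in(('side',(90,190,200,330)),):
    s=snap(n,f'pics/{n}15.png')
    im=cv2.imread(f'pics/{n}15.png');cv2.imwrite(f'pics/{n}15c.png',cv2.resize(im[b[0]:b[1],b[2]:b[3]],None,fx=6,fy=6,interpolation=cv2.INTER_CUBIC))
E
python3 go.py 435.6 -96.5 190 -0.075
```

```text
t 17.7 pos [ 354.5 -275.7  195.1] jaw -0.016 open 74.2 q6 -0.71 F [ 1.7 -1.9  3.6] tilt [-1.      0.0036  0.0031]
shift [   4.9   78.3 -180.5] turnx 0.059
```

View pics/side15c.png

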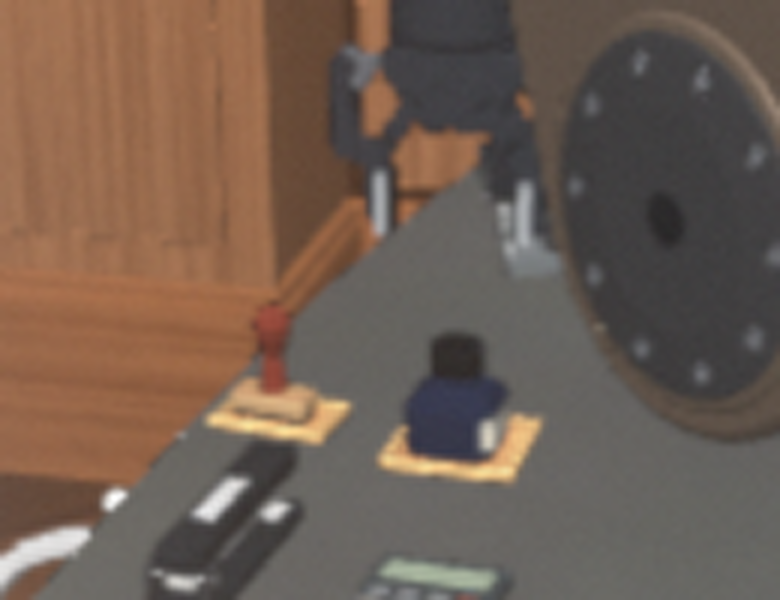

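Request:
{"api": "apply_moves", "payload": {"moves": "5 15 -35 0.02 0 0;5 33 -75 0.03 0 0;5 50 -115 0.04 0 0;5 66 -150 0.05 0 0;5 75 -172 0.059 0 0;5 78.3 -180.5 0.059 0 0;5 78.3 -180.5 0.059 0 0", "jaw": 66}}

```text
clock: 18.4
position: [434.7, -94.8, 185.8]
tool_rot: [[-0.0, 0.997, -0.073], [0.0, -0.073, -0.997], [-1.0, -0.0, -0.0]]
force: [0.4, 0.3, 0.8]
opening: 66.2
```

```bash
python3 go.py 435.6 -96.5 89 -0.075
```

```text
t 18.4 pos [434.7 -94.8 185.8] jaw -0.073 open 66.2 q6 -0.21 F [0.4 0.3 0.8] tilt [-1.e+00 -3.e-04 -1.e-04]
shift [96.8  1.1  1.6] turnx 0.002
```

Request:
{"api": "apply_moves", "payload": {"moves": "30 0.7 1 0 0 0;55 0.7 1 0 0 0;55 0.7 1 0 0 0;55 0.7 1 0 0 0"}}

```text
clock: 18.8
position: [434.6, -97.4, 131.0]
tool_rot: [[-0.002, 0.997, -0.076], [0.0, -0.076, -0.997], [-1.0, -0.002, -0.0]]
force: [-0.4, -0.0, -0.3]
opening: 66.1
```

```bash
python3 - <<'E'
from h import *
for n,b in(('side',(110,240,180,330)),):
    s=snap(n,f'pics/{n}16.png')
    im=cv2.imread(f'pics/{n}16.png');cv2.imwrite(f'pics/{n}16c.png',cv2.resize(im[b[0]:b[1],b[2]:b[3]],None,fx=4,fy=4,interpolation=cv2.INTER_CUBIC))
E
python3 go.py 435.6 -96.5 89 -0.075
```

```text
t 18.85 pos [435.1 -97.3 131.6] jaw -0.076 open 66.0 q6 -0.21 F [-1.  -0.1 -0.4] tilt [-1.e+00 -1.e-04  0.e+00]
shift [42.6  0.4 -0.9] turnx -0.001
```

View pics/side16c.png

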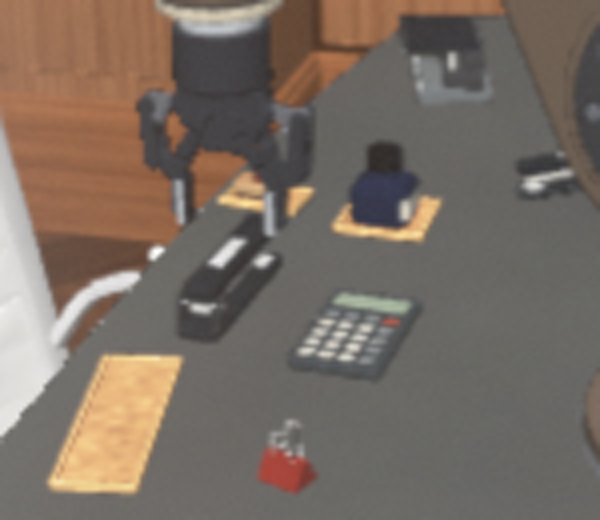

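Request:
{"api": "apply_moves", "payload": {"moves": "20 0.4 0 0 0 0;36 0.4 0 0 0 0;42.5 0.4 0 0 0 0;42.5 0.4 0 0 0 0;42.5 0.4 0 0 0 0"}}

```text
clock: 19.35
position: [435.9, -96.9, 89.3]
tool_rot: [[0.001, 0.997, -0.075], [-0.0, -0.075, -0.997], [-1.0, 0.001, 0.0]]
force: [-0.7, -0.5, 1.1]
opening: 66.3
```

Request:
{"api": "apply_moves", "payload": {"moves": "0 0 0 0 0 0;0 0 0 0 0 0;0 0 0 0 0 0;0 0 0 0 0 0;0 0 0 0 0 0;0 0 0 0 0 0;0 0 0 0 0 0;0 0 0 0 0 0", "jaw": 18, "force": 60}}

```text
clock: 20.15
position: [435.9, -96.7, 89.1]
tool_rot: [[0.001, 0.997, -0.075], [-0.0, -0.075, -0.997], [-1.0, 0.001, 0.0]]
force: [-1.5, 0.3, 12.3]
opening: 26.4
```

Request:
{"api": "apply_moves", "payload": {"moves": "-10 0 0 0 0 0;-30 0 0 0 0 0;-50 0 0 0 0 0;-60 0 0 0 0 0;-60 0 0 0 0 0;-60 0 0 0 0 0"}}

```text
clock: 20.75
position: [435.5, -96.6, 148.4]
tool_rot: [[0.0, 0.997, -0.075], [-0.0, -0.075, -0.997], [-1.0, 0.0, 0.0]]
force: [0.6, -0.6, -3.4]
opening: 26.5
```

```bash
python3 - <<'E'
from h import *
for n,b in(('side',(110,240,180,330)),):
    s=snap(n,f'pics/{n}17.png')
    im=cv2.imread(f'pics/{n}17.png');cv2.imwrite(f'pics/{n}17c.png',cv2.resize(im[b[0]:b[1],b[2]:b[3]],None,fx=4,fy=4,interpolation=cv2.INTER_CUBIC))
E
python3 go.py 457 101.8 150 0.171
```

```text
t 20.8 pos [435.3 -96.5 148. ] jaw -0.075 open 26.9 q6 -0.21 F [-0.3 -0.6 -2.8] tilt [-1.e+00 -6.e-04 -1.e-04]
shift [  -1.9    6.8 -199.4] turnx -0.246
```

View pics/side17c.png

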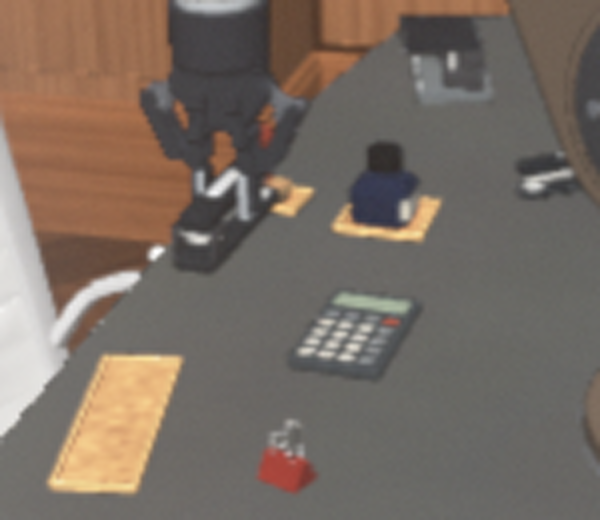

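Request:
{"api": "apply_moves", "payload": {"moves": "-2 1 -25 -0.03 0 0;-2 2 -60 -0.07 0 0;-2 3 -95 -0.12 0 0;-2 4 -130 -0.17 0 0;-2 5 -160 -0.21 0 0;-2 6 -185 -0.24 0 0;-2 6.8 -199.4 -0.246 0 0;-2 6.8 -199.4 -0.246 0 0"}}

```text
clock: 21.6
position: [457.2, 102.9, 149.8]
tool_rot: [[-0.001, 0.985, 0.172], [-0.0, 0.172, -0.985], [-1.0, -0.001, -0.0]]
force: [0.6, -0.8, -3.1]
opening: 26.5
```

Request:
{"api": "apply_moves", "payload": {"moves": "0 0 0 0 0 0;0 0 0 0 0 0"}}

```text
clock: 21.8
position: [457.0, 100.8, 150.2]
tool_rot: [[-0.001, 0.986, 0.169], [-0.0, 0.169, -0.986], [-1.0, -0.001, 0.0]]
force: [0.1, -0.3, -3.3]
opening: 26.6
```

```bash
python3 - <<'E'
from h import *
for n,b in(('side',(150,270,150,300)),):
    s=snap(n,f'pics/{n}18.png')
    im=cv2.imread(f'pics/{n}18.png');cv2.imwrite(f'pics/{n}18c.png',cv2.resize(im[b[0]:b[1],b[2]:b[3]],None,fx=4,fy=4,interpolation=cv2.INTER_CUBIC))
E
python3 go.py 457 101.8 94 0.171
```

```text
t 21.85 pos [457.1 100.8 150.3] jaw 0.17 open 26.7 q6 -0.02 F [ 0.4 -0.1 -3.1] tilt [-1.e+00 -6.e-04  1.e-04]
shift [56.3  0.1 -1. ] turnx -0.001
```

View pics/side18c.png

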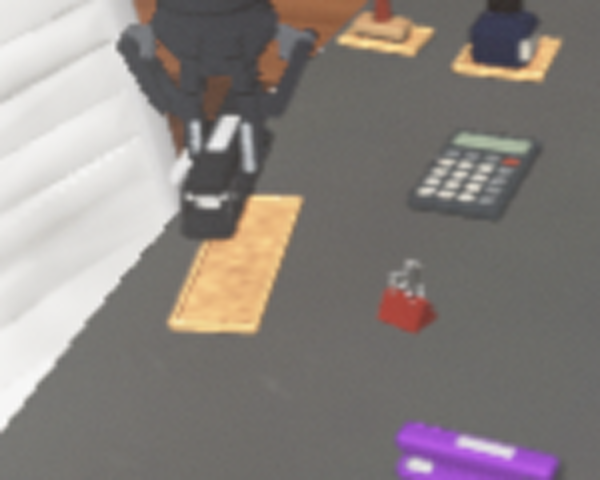

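Request:
{"api": "apply_moves", "payload": {"moves": "20 0 -0.5 0 0 0;40 0 -0.5 0 0 0;50 0 -0.5 0 0 0;50 0 -0.5 0 0 0;50 0 -0.5 0 0 0"}}

```text
clock: 22.35
position: [457.3, 101.9, 100.7]
tool_rot: [[-0.0, 0.986, 0.17], [-0.0, 0.17, -0.986], [-1.0, -0.0, 0.0]]
force: [-0.0, -0.6, -3.2]
opening: 26.5
```

```bash
python3 - <<'E'
from h import *
for n,b in(('side',(150,270,150,300)),('top',(120,200,170,290))):
    s=snap(n,f'pics/{n}19.png')
    im=cv2.imread(f'pics/{n}19.png');cv2.imwrite(f'pics/{n}19c.png',cv2.resize(im[b[0]:b[1],b[2]:b[3]],None,fx=4,fy=4,interpolation=cv2.INTER_CUBIC))
E
python3 go.py 457 101.8 92 0.171
```

```text
t 22.45 pos [457.6 102.1 101.2] jaw 0.171 open 26.6 q6 -0.02 F [-0.5 -0.4 -3.6] tilt [-1.     0.001  0.   ]
shift [ 9.2 -0.7  0.2] turnx -0.0
```

View pics/side19c.png

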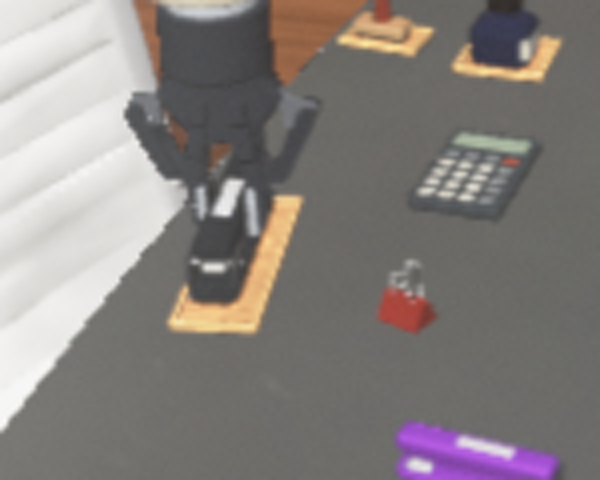

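View pics/top19c.png

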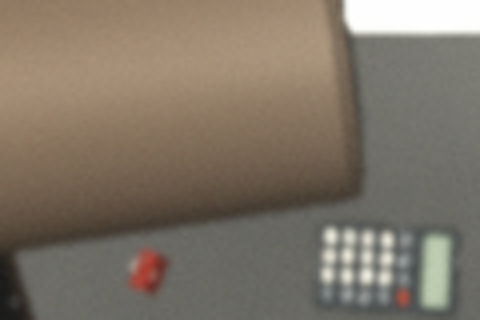

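Request:
{"api": "apply_moves", "payload": {"moves": "5 0 0 0 0 0;8 -0.5 0 0 0 0;9 -0.5 0 0 0 0;9 -0.5 0 0 0 0;9 -0.5 0 0 0 0"}}

```text
clock: 22.95
position: [456.9, 102.2, 92.1]
tool_rot: [[0.001, 0.985, 0.17], [0.0, 0.17, -0.985], [-1.0, 0.001, 0.0]]
force: [-1.5, -1.7, 16.2]
opening: 26.3
```

```bash
python3 - <<'E'
from fit import *
s=snap('side','pics/side20.png')
ov=cv2.cvtColor(cv2.resize(s['image'],None,fx=5,fy=5,interpolation=cv2.INTER_CUBIC),cv2.COLOR_RGB2BGR)
for t,p,z in(('long_tray',(457.1,101.8,1.742),0),('stapler',(457.1,101.8,1.742),3)):
    a=p[2];R=np.array([[np.cos(a),-np.sin(a),0],[np.sin(a),np.cos(a),0],[0,0,1]])
    for P in M[t]:
        h=cv2.convexHull(((w2px(s,P@R.T+[p[0],p[1],z])+.5)*5).astype(np.int32).reshape(-1,1,2))
        cv2.polylines(ov,[h],True,(0,255,0),1)
cv2.imwrite('pics/side20c.png',ov[900:1300,800:1400])
E
python3 go.py 457 101.8 92 0.171
```

```text
t 23.0 pos [456.9 102.1  92.1] jaw 0.171 open 26.6 q6 -0.02 F [-3.  -0.4 14.7] tilt [-1.e+00  8.e-04  0.e+00]
shift [0.1 0.  0.4] turnx 0.0
```

View pics/side20c.png

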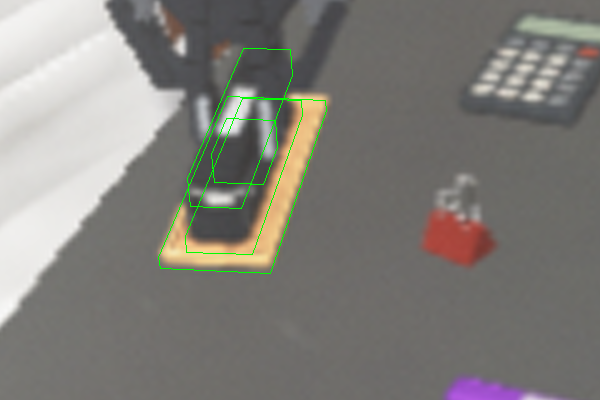

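Request:
{"api": "apply_moves", "payload": {"moves": "0 0 0 0 0 0;0 0 0 0 0 0;0 0 0 0 0 0;0 0 0 0 0 0;-20 0 0 0 0 0;-60 0 0 0 0 0;-100 0 0 0 0 0;-130 0 0 0 0 0", "jaw": 60}}

```text
clock: 23.8
position: [456.8, 102.1, 223.5]
tool_rot: [[0.001, 0.985, 0.17], [0.0, 0.17, -0.985], [-1.0, 0.001, -0.0]]
force: [0.5, -0.3, -0.6]
opening: 59.8
```

Request:
{"api": "apply_moves", "payload": {"moves": "-50 0 -50 0 0 0;-60 0 -100 0 0 0;-60 0 -150 0 0 0;-60 0 -200 0 0 0;-60 0 -250 0 0 0;-60 0 -300 0 0 0;-60 0 -350 0 0 0;-60 0 -400 0 0 0"}}

```text
clock: 24.6
position: [390.8, 480.3, 281.4]
tool_rot: [[-0.0, 0.985, 0.17], [-0.0, 0.17, -0.985], [-1.0, -0.0, 0.0]]
force: [1.7, -0.5, 0.3]
opening: 59.5
```

```bash
python3 go.py 293 580 300
python3 - <<'E'
from h import *
for n in ('side','top'):
    s=snap(n,f'pics/{n}21.png')
E
```

```text
t 24.6 pos [390.8 480.3 281.4] jaw 0.171 open 59.5 q6 0.67 F [ 1.7 -0.5  0.3] tilt [-1.e+00 -1.e-04  1.e-04]
shift [ -18.6  -79.4 -114.9] turnx 0
```

View pics/top21.png

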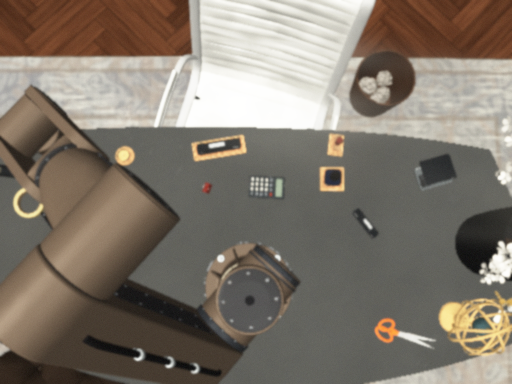

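View pics/side21.png

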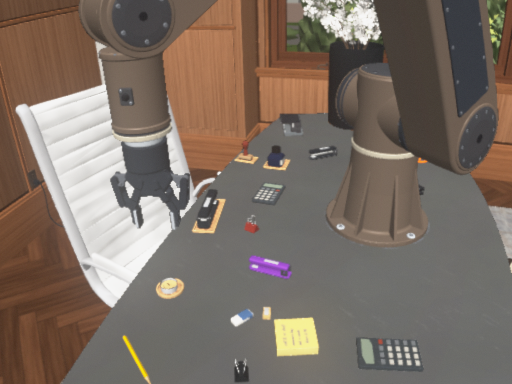

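Run:
```python
from fit import *
s=snap('top')
ov=cv2.cvtColor(cv2.resize(s['image'],None,fx=8,fy=8,interpolation=cv2.INTER_CUBIC),cv2.COLOR_RGB2BGR)
for t,p in(('ink',(353.2,-274.6,-.016)),('stamp',(469.2,-289.2,1.441)),('stapler',(457.1,101.8,1.742)),('candle',(429.1,416.1,0))):
    a=p[2];R=np.array([[np.cos(a),-np.sin(a),0],[np.sin(a),np.cos(a),0],[0,0,1]])
    for P in M[t][:2]:
        h=cv2.convexHull(((w2px(s,P@R.T+[p[0],p[1],3])+.5)*8).astype(np.int32).reshape(-1,1,2))
        cv2.polylines(ov,[h],True,(0,255,0),1)
A=ov[1050:1550,2520:2800];B=ov[1050:1350,1500:2000];C=ov[1130:1340,890:1110]
can=np.zeros((520,800,3),np.uint8);can[:500,:280]=A;can[:300,290:790]=B;can[305:515,290:510]=C
cv2.imwrite('pics/fin.png',can)
```

```text
(no output)
```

View pics/fin.png

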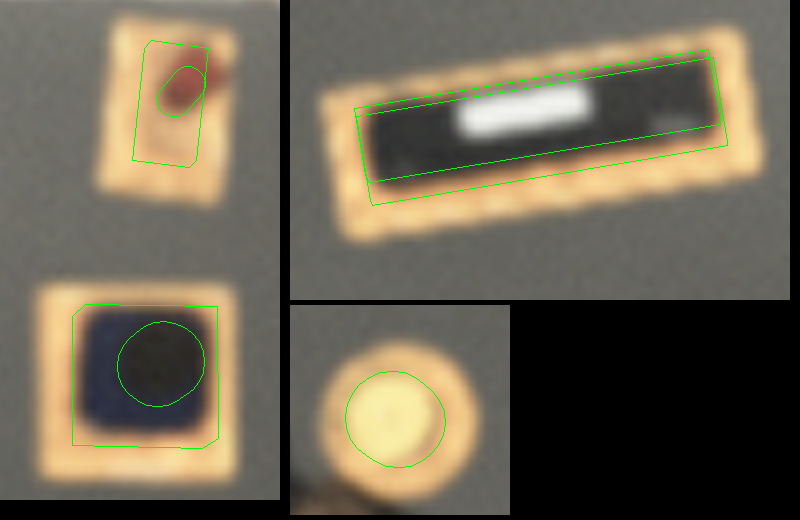

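Request:
{"api": "apply_moves", "payload": {"moves": "0 0 0 0 0 0;0 0 0 0 0 0;0 0 0 0 0 0;0 0 0 0 0 0"}}

```text
clock: 25.15
position: [392.2, 477.5, 281.7]
tool_rot: [[0.0, 0.986, 0.169], [0.0, 0.169, -0.986], [-1.0, 0.0, -0.0]]
force: [-0.3, 0.0, 1.1]
opening: 59.8
```

Run:
```python
from h import *
s=snap('side','pics/side22.png');im=cv2.imread('pics/side22.png')
cv2.imwrite('pics/side22c.png',np.vstack([cv2.resize(im[135:235,190:300],(660,600))[:600]]))
```

```text
(no output)
```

View pics/side22c.png

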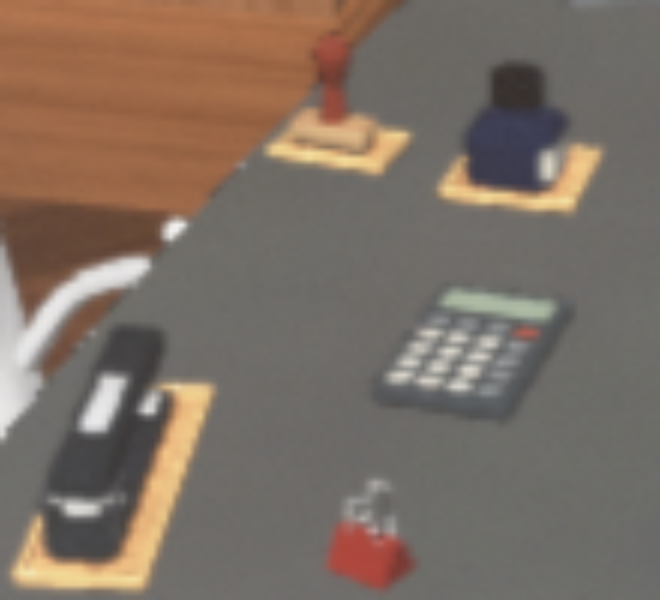

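```bash
python3 -c "
from bench import ctrl
print(ctrl.finish_job())"
```

```text
the job is handed in; nothing more can be done
None
```

All four things are in their trays and let go: tealight in the round, stamp in the short, ink bottle in the square, and the larger black stapler in the long. I left the purple and the small black stapler alone. I handed the job in at about 25 s; it gave no verdict.

**Position and standing:** In the last top view each thing lies inside its tray's lip, within about 3–4 mm of the expected outline. In the side views each stands upright.

**Height:** At release the stamp, bottle and stapler were 3 mm above where they had been gripped on the desk, to within about 0.2 mm, so they rest on the cork. The tealight was lowered to about the same height, but I judged its seat from the side picture only.

**Force:** The highest wrist force I read was about 26 N, while seating the bottle. The arm is parked clear of everything.

**Camera disagreement:** The two cameras disagreed by 3–11 mm in y, most for the bottle. I used the top camera, whose positions held at every grasp. The stamp's block hardly shows against its tray from above, so I judged it mainly from the side view.

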